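# Raise the barrier of the tray dock and slide the tray home

### The arm

A 7-joint arm with a two-finger parallel gripper is mounted at the origin on a cart in front of the work surface, level with it; the furniture and walls round the work are solid. World frame = base frame: x ahead of the robot, y to its left, z up, the work surface at z = 0. Lengths are in m, angles in rad, forces in N, time in s.
With the tool pointing down it reaches from about 0.425 to 0.925 m from the base axis. Payload 6.8 kg.
Tool frame: the origin (TCP) lies midway between the tips of the shut fingers; the grasp point (between the pads) lies 19 mm behind it; x points along the fingers, y is the direction in which the jaws open and shut, and the axes are right-handed (so a half turn about x gives the same grasp; the last joint's range is limited). The gripper opens to 85 mm and grips with 20 to 120 N. Pads are 22 mm wide; open, the fingers measure 114 mm over their backs; the gripper's body (76 mm by 85 mm) begins 54 mm behind the grasp point. The pads swing forward as they close: fully open they stand 13 mm farther back than shut.
Start: joints at [-1.458, 0.477, 0.022, 1.555, -0.011, 1.109, -0.083], TCP at [0.148, 0.659, 0.231] pointing down, gripper open.
Joint ranges: [-2.96, 2.96], [-0.34, 2.1], [-1.41, 1.46], [0.24, 2.44], [-1.37, 4.51], [0.17, 1.92], [-2.96, 2.96]. Speed limits (rad/s): [2.39, 2.39, 3.14, 3.14, 3.14, 3.14, 3.14].

### API

Orientations are given as a rotation vector (axis times angle).
In Python, from bench import r gives the robot as it stands.
- The arm moves only by the tool carry_out, never from a script. Its argument "targets" is one flat list of numbers, 7 for each row, row after row: the finger opening in m, from 0 to 0.0854, then the shift along the tool's x, y, z in m, then the turn, a rotation vector about the tool's x, y, z in units of 5 degrees (1.0 is 5 degrees). A call has 1 to 12 rows; each row is the pose to reach, as a shift and turn from the pose measured when the call began, along the tool's axes at that moment; what a row does not reach only later rows make up. A row lasts 1/8 s, in which the tool goes at most 62.5 mm and 10.7 degrees, less where a joint would pass 70% of its speed; a pose out of reach is approached as far as the arm can. A call with a gripper value outside its range is refused whole. The fingers move at their own pace and stop on an object; "squeeze" is the grip in N (left out, the last holds). Time passes only in rows, so rows that repeat a pose let the fingers close. It gives the time, the measured TCP pose, the force and the opening at its end, in the units of the state.
- r.get_obs(): the state, without advancing time (a new reading comes with each control period).
- r.grab_frame(name): name is "scene" or "top" or "wrist"; returns the picture (400x640x3 uint8, blue, green, red); there is no depth.
- r.camera_info(name): a dict with "fx", "fy", "cx", "cy" (pixels), "D" ([k1, k2, p1, p2, k3] as OpenCV has them; the pictures are not rectified), "xyz" and "orientation" of the camera in the world. Camera axes: x right, y up, looking along -z (the intrinsics and any distortion apply to the point x, -y, -z); pixel columns grow to the right and rows downward; lengths in m; the calibration is good to about 2 mm. A picture is of the moment at which its call begins: read the wrist's pose just before it. camera_info takes no time and is no camera call; for the wrist camera it gives the pose at the moment of the call.
- r.hand_in(): hands the job in, once; it reports no verdict.
The state is a dict: "clock": time; "joints": joint angles; "qvel": joint speeds; "tau": joint torques, N m; "tcp_pos": TCP position; "orientation": TCP orientation; "contact_force": force on the tool from outside, world axes, zero at the start; "moment": the same for the moment, N m; "grip_width": finger opening in m.
Only numpy, scipy, OpenCV 4.12 (cv2) and the standard library are available. Lean on these libraries where they do the work, as an engineer would, in place of code of your own. Each camera call takes 0.05 s, during which the arm holds its last target. There are 200 camera calls.

### The job

Push the counterweighted barrier arm of the tray dock up past its balance point so that it stays raised by itself, then push the tray of biscuits along the dock, under the raised barrier, until it is fully home against the end stop. Do it all by pushing: grip nothing, do not lift the tray, keep the three biscuits in it, and leave the other things round the dock (ring cutter, piping nozzle, timer, jam jar) where they are.

Things in the scene. Friction and masses are not known exactly. Their poses are not given: they have to be found in the camera images.
- dock: fixed steel plate with guide rails. Origin on the table top, on the lane's centre line under the barrier; x along the lane the way the tray goes in (away from the robot), y left across it, z up. Plate top z = 8 mm, x -215 to +75, y -138 to +90 mm. Rails along x (-202 to +66 mm), 8 mm thick, inner faces at y = -74 and +74 mm, tops at z = 30 mm
- end_stop (a point): middle of the near face of the end stop bar across the far end of the lane (164 mm wide, 10 mm thick, top 32 mm over the table), at dock x = +62, y = 0, z = 20 mm; the tray's front edge rests against this face when home
- hinge (a point): on the barrier's hinge axis, at dock x = 0, y = -106, z = 120 mm; the axis runs along the dock's x. The grey bracket round it, right of the lane, spans dock y -126 to -86, x -28 to +28 mm and is 129 mm high
- barrier (a joint): hinge angle of the barrier arm, rad: 0 = down (beam level along the dock's +y across the lane; always starts here), 1.75 = raised on its upper stop (beam upright, leaning 10 degrees away from the lane). Only gravity moves it: below a balance point of about 0.76 rad it falls back to 0, beyond it falls on to 1.75 and stays. Light damping; lifting it at the sleeve takes about 1.5 N
- push_spot (a point): middle of the underside of the black rubber sleeve near the beam's free end, a good place to push up; moves with the arm. 170 mm from the hinge, 11 mm under the beam's axis. Sleeve 142 to 198 mm from the hinge, 20 wide, 22 mm high; beam 12 x 16 mm, ends at 205 mm. Arm down: 109 mm over the table at dock x = 0, y = +64 mm; free below to the rail
- tongue (a point): middle of the lower edge of the flat stop tongue that hangs from the beam into the lane and blocks the tray while the arm is down: 6 mm thick, 40 mm wide (86 to 126 mm from the hinge), lower edge 96 mm below the beam's axis; moves with the arm
- weight_centre (a point): centre of the dark steel counterweight disc of the barrier arm (58 mm diameter, 30 mm thick along the dock's x), above the hinge when the arm is down; 65 mm from the hinge axis, at dock y = -130, z = 180 mm; moves with the arm. Pushing its left face to the right (dock -y) with 4 to 5 N also swings the arm up
- tray: loose open steel tray, 150 (x) x 140 (y) x 24 mm high, walls 3 mm, about 0.35 kg, standing on the plate between the rails, 4 mm play each side; origin at the centre of its underside, axes along the dock's. Starts with its front edge 10 to 30 mm short of the barrier's tongue line (dock x = 0). Home: front against the end stop, tray origin at dock x = -13 mm (72 to 92 mm of travel)
- tray_back (a point): middle of the outer face of the tray's rear wall (nearest the robot), 75 mm behind the tray's origin, 11 mm above its underside; push here along the dock's +x
- biscuit_a: biscuit half with piped jam, 38 x 70 x 19 mm, lying loose in the tray lengthways, on its right; origin at the centre of its underside
- biscuit_b: plain chocolate biscuit half, 35 x 92 x 11 mm, loose in the middle of the tray; origin at the centre of its underside
- biscuit_c: plain chocolate biscuit half, 33 x 69 x 11 mm, loose in the tray on its left; origin at the centre of its underside
- ring_cutter: loose steel ring cutter, 64 mm diameter, 35 mm high, left of the dock; origin at the centre of its underside; not to be moved
- nozzle: loose conical steel piping nozzle, 39 mm diameter, 50 mm high, the one nearest the dock on its far left (the other nozzles are fixed); origin at the centre of its underside; not to be moved
- timer: loose white kitchen timer, 70 x 64 x 19 mm, lying right of the dock; origin at the centre of its underside; not to be moved
- jam_jar: loose jam jar with yellow lid, 66 mm diameter, 100 mm high, right of the dock beside the barrier bracket; origin at the centre of its underside; not to be moved
There are look-alikes about, which are no part of the job. What is shaped like the biscuit_c but orange is not meant. Of the things that look like the tray, the larger one is meant.

How it is judged:
By the outcome, as a careful person would: the job done as asked, in the order asked, and still so for the second after the job is handed in, with the robot touching nothing.
It also fails if it takes over 58 s, if anything falls off the work surface, if the arm or the gripper's body presses on something with over 40 N, if the wrist force passes 120 N, or if a joint passes its speed limit or range.

## Working session

There is one attempt and no reset: what is moved stays moved. The work goes in short steps, Python scripts to look and compute and a tool call to move; the robot and the scene stay as the last step left them, time stands still between calls to the robot, and variables do not carry over. Pictures are saved under pics/ and viewed, about 8 in all and at most 12, crops included, and the job is handed in when it is done.

Besides the shell and the picture viewer there is one more tool, called after "Request:" as name(argument=value, ...) on one line, values as JSON. carry_out: Moves the arm, as the interface text tells. Its arguments: {"type":"object","properties":{"targets":{"type":"array","items":{"type":"number"}},"squeeze":{"type":"number"}},"required":["targets"]}

```bash
mkdir -p pics; ls; python3 - <<'E'
from bench import r
import cv2,numpy as np
for n in("scene","top"):
    cv2.imwrite(f"pics/{n}0.png",r.grab_frame(n)); print(n,r.camera_info(n))
o=r.get_obs();print(o)
E
```

```text
pics
scene {'fx': 518.8761468343238, 'fy': 518.8761468343238, 'cx': 322.6003800749626, 'cy': 209.6405204005244, 'D': array([0.0258341, 0.       , 0.       , 0.       , 0.       ]), 'xyz': array([-0.53746313, -0.743492  ,  0.83812172]), 'orientation': array([ 0.98411538, -0.53840609, -0.84484926])}
top {'fx': 507.09571109270934, 'fy': 507.09571109270934, 'cx': 318.3631276006317, 'cy': 205.47842734695772, 'D': array([-0.11794246,  0.        ,  0.        ,  0.        ,  0.        ]), 'xyz': array([ 0.40932907, -0.01082165,  1.35797395]), 'orientation': array([ 0.10975105, -0.08777119, -1.59460059])}
{'clock': 0.1, 'joints': array([-1.4580587 ,  0.47772488,  0.02236164,  1.5563355 , -0.01148386,
        1.10928869, -0.08310664]), 'qvel': array([ 2.74590637e-04, -2.11034247e-03, -1.24672863e-03, -9.62974258e-04,
        1.12081275e-03,  8.53097056e-05, -6.29983154e-05]), 'tau': array([ 4.76889385e-03, -5.97762144e+01,  1.61387153e+00, -2.81953990e+01,
        1.28908144e-02,  5.05515112e-03, -2.48996787e-05]), 'tcp_pos': array([0.14776834, 0.65809215, 0.23042553]), 'orientation': array([ 0.17209927,  1.56387149, -0.17466004]), 'contact_force': array([ 0.16306034, -0.2663134 , -1.02253642]), 'moment': array([ 0.03833267, -0.02432604, -0.00351522]), 'grip_width': 0.0854617274366135}
```

View pics/scene0.png

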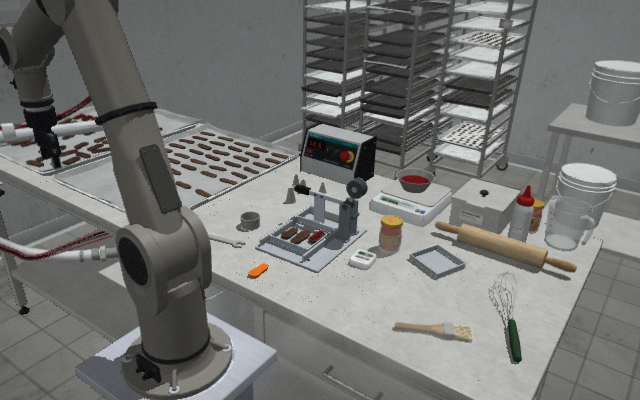

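View pics/top0.png

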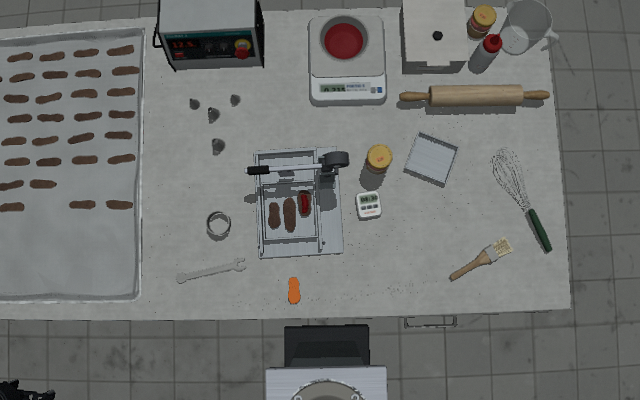

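The scene picture shows the dock at about (315,235), with the barrier down: sleeve at about (302,188), disc at (357,187). In the top picture the dock is at about (298,203), sleeve at (258,170) and disc at (335,160). Candidates by top-view pixel:
- **Tray:** the one in the dock with biscuits (290,215), or the empty one at (431,159). I choose the dock one.
- **Biscuit_c:** brown at (273,216), or the orange one at (293,290). I choose the brown one.

Next is a close crop.

```bash
cat >h.py <<'E'
import numpy as np,cv2
from bench import r
from scipy.spatial.transform import Rotation as R
def ray(n,uv,ci=None):
    c=ci or r.camera_info(n)
    K=np.array([[c['fx'],0,c['cx']],[0,c['fy'],c['cy']],[0,0,1]])
    p=cv2.undistortPoints(np.array(uv,float).reshape(-1,1,2),K,c['D'])[:,0]
    d=np.c_[p[:,0],-p[:,1],-np.ones(len(p))]
    return c['xyz'],R.from_rotvec(c['orientation']).apply(d)
def onz(n,uv,z,ci=None):
    o,d=ray(n,uv,ci); return o+d*((z-o[2])/d[:,2])[:,None]
def proj(n,P,ci=None):
    c=ci or r.camera_info(n)
    K=np.array([[c['fx'],0,c['cx']],[0,c['fy'],c['cy']],[0,0,1]])
    q=R.from_rotvec(c['orientation']).inv().apply(np.atleast_2d(P)-c['xyz'])*[1,-1,-1]
    return cv2.projectPoints(q,np.zeros(3),np.zeros(3),K,c['D'])[0][:,0]
E
python3 - <<'E'
import cv2
a=cv2.imread('pics/top0.png')[140:265,235:395]
cv2.imwrite('pics/c1.png',cv2.resize(a,None,fx=5,fy=4.8,interpolation=cv2.INTER_CUBIC) if 0 else cv2.resize(a,(768,600),interpolation=cv2.INTER_CUBIC))
E
```

```text
(no output)
```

View pics/c1.png

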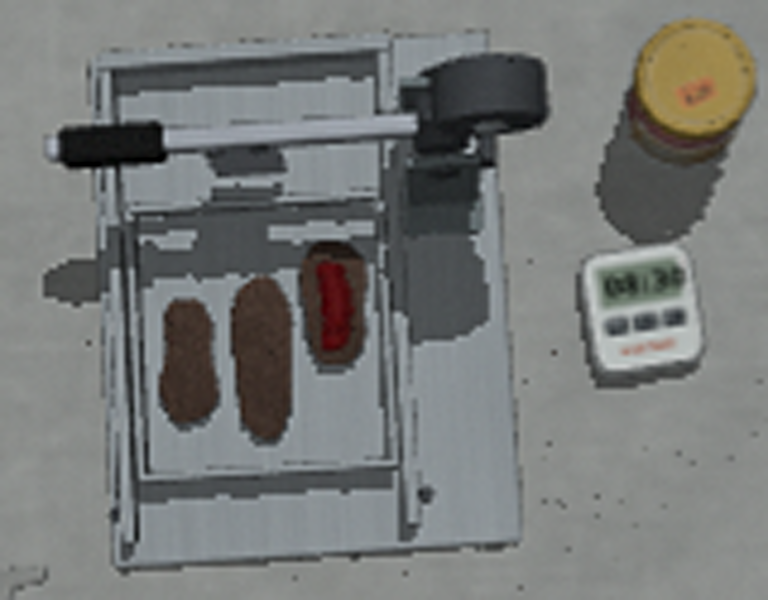

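The crop confirms the choice: the dock tray holds three biscuits, two brown and one with jam. Crop pixels: plate corners at about (118,570), (520,545), (488,33) and (90,55), tray rear rim from (143,478) to (395,465), sleeve at (112,145).

```bash
cat >> h.py <<'E'
def fit(A,B): # dock xy -> world xy, rigid
    a=A-A.mean(0);b=B-B.mean(0); th=np.arctan2((a[:,0]*b[:,1]-a[:,1]*b[:,0]).sum(),(a*b).sum())
    M=np.array([[np.cos(th),-np.sin(th)],[np.sin(th),np.cos(th)]]); t=B.mean(0)-M@A.mean(0); return th,M,t
E
python3 - <<'E'
from h import *
c=lambda p:np.array(p,float)/4.8+[235,140]-0.4
A=np.array([[-215,90],[-215,-138],[75,-138],[75,90]])/1e3
W=onz('top',c([[118,568],[520,545],[488,33],[90,55]]),.008)[:,:2]
th,M,t=fit(A,W);print('yaw',th,'origin',t,'\nres mm',(W-(A@M.T+t))*1e3)
D=lambda P:(P[:,:2]-t)@M
print('tray rear',D(onz('top',c([[143,478],[395,465]]),.032)))
print('sleeve ends',D(onz('top',c([[62,147],[163,142]]),.12)))
print('timer,jar,ring',D(onz('top',c([[645,310]]),.019)),D(onz('top',c([[697,75]]),.1)),D(onz('top',[[218,221]],.035)))
P=[[0,.064,.109],[-.13,0,.03],[0,-.106,.12],[-.215,.09,.008],[.075,-.138,.008]]
P=np.array(P);Wd=np.c_[P[:,:2]@M.T+t,P[:,2]];print(Wd);print(proj('scene',Wd))
ci=r.camera_info('scene');print(r.camera_info('wrist'))
E
```

```text
yaw 0.03470406454932924 origin [0.66124514 0.08732817] 
res mm [[-1.27153646e-02 -2.93429155e+00]
 [-7.35472045e-01  1.95089248e+00]
 [-5.84261471e-01  9.85855455e-01]
 [ 1.33244888e+00 -2.45639252e-03]]
tray rear [[-0.16763201  0.06789072]
 [-0.16879924 -0.07002455]]
sleeve ends [[8.62274128e-04 9.17047523e-02]
 [8.07486557e-05 3.89520691e-02]]
timer,jar,ring [[-0.09063711 -0.21332178]] [[ 0.02250173 -0.2424502 ]] [[-0.11267146  0.18821654]]
[[ 0.65902453  0.15128963  0.109     ]
 [ 0.53132342  0.08281754  0.03      ]
 [ 0.66492303 -0.01860801  0.12      ]
 [ 0.44325186  0.1698141   0.008     ]
 [ 0.74098818 -0.04798646  0.008     ]]
[[303.16899351 192.30426056]
 [295.57283736 236.48314436]
 [349.08893075 203.58398582]
 [254.63580628 245.62110679]
 [367.7836328  228.60902803]]
{'fx': 328.9321561015215, 'fy': 328.9321561015215, 'cx': 316.29997009098815, 'cy': 204.62758909435246, 'D': array([-0.01606606,  0.        ,  0.        ,  0.        ,  0.        ]), 'xyz': array([0.0723845 , 0.67553712, 0.37272302]), 'orientation': array([-0.25895427, -0.20555999,  1.33987645])}
```

```bash
cat >> h.py <<'E'
TH=0.0347; T0=np.array([.6612,.0873]); M0=np.array([[np.cos(TH),-np.sin(TH)],[np.sin(TH),np.cos(TH)]])
def world(p): return np.r_[M0@np.array(p[:2])+T0,p[2]]
def dock(p): return np.r_[M0.T@(np.array(p[:2])-T0),p[2]]
def toolR(pitch): # fingers along dock +x, pitched down by pitch deg, tool y horizontal
    a=np.radians(pitch); x=np.array([np.cos(a),0,-np.sin(a)]); y=np.array([0,1.,0])
    return R.from_euler('z',TH)*R.from_matrix(np.c_[x,y,np.cross(x,y)])
def rows(plist): # list of (dock pos, pitch, flip)
    o=r.get_obs(); R0=R.from_rotvec(o['orientation'])
    print('at dock',dock(o['tcp_pos']).round(4),'F',o['contact_force'].round(1),'j',o['joints'].round(2),'t',o['clock'],'g',round(o['grip_width'],3))
    for p,pi,f in plist:
        Rt=toolR(pi)*R.from_rotvec([np.pi*f,0,0])
        print(np.r_[R0.inv().apply(world(p)-o['tcp_pos']),(R0.inv()*Rt).as_rotvec(degrees=True)/5].round(3).tolist())
E
python3 - <<'E'
from h import *
o=r.get_obs();R0=R.from_rotvec(o['orientation']);print(R0.as_matrix().round(2))
c=r.camera_info('wrist');print('cam in tool',R0.inv().apply(c['xyz']-o['tcp_pos']), R0.inv().apply(-R.from_rotvec(c['orientation']).as_matrix()[:,2]))
p=[-.1,.064,.25]
rows([(p,90,0),(p,90,1),(p,45,0),(p,45,1)])
E
```

```text
[[-0.    0.22  0.98]
 [-0.    0.98 -0.22]
 [-1.   -0.    0.  ]]
cam in tool [-0.14230907  0.00027822 -0.07735424] [9.53529283e-01 5.08837133e-04 3.01299928e-01]
at dock [-0.4933  0.5883  0.2304] F [ 0.2 -0.3 -1. ] j [-1.46  0.48  0.02  1.56 -0.01  1.11 -0.08] t 0.1 g 0.085
[-0.019, -0.408, 0.513, -2.928, -0.001, 0.019]
[-0.019, -0.408, 0.513, 33.072, 0.027, 0.001]
[-0.019, -0.408, 0.513, -2.768, -8.951, 1.167]
[-0.019, -0.408, 0.513, 30.729, 1.66, 12.73]
```

Request:
carry_out(targets=[0,-0.05,-0.1,0.13,-0.7,-2.2,0.3,0,-0.05,-0.2,0.26,-1.4,-4.5,0.6,0,-0.05,-0.3,0.38,-2.1,-6.7,0.9,0,-0.03,-0.4,0.5,-2.77,-8.95,1.17,0,-0.02,-0.408,0.513,-2.77,-8.95,1.17,0,-0.02,-0.408,0.513,-2.77,-8.95,1.17,0,-0.02,-0.408,0.513,-2.77,-8.95,1.17,0,-0.02,-0.408,0.513,-2.77,-8.95,1.17,0,-0.02,-0.408,0.513,-2.77,-8.95,1.17,0,-0.02,-0.408,0.513,-2.77,-8.95,1.17,0,-0.02,-0.408,0.513,-2.77,-8.95,1.17,0,-0.02,-0.408,0.513,-2.77,-8.95,1.17], squeeze=20)

```text
clock: 1.6
tcp_pos: [0.5598, 0.1443, 0.2511]
orientation: [-0.012, 0.785, 0.027]
contact_force: [1.0, 0.0, -1.0]
grip_width: 0.0001
```

```bash
python3 - <<'E'
from h import *
ci=r.camera_info('wrist')
im=r.grab_frame('wrist');cv2.imwrite('pics/w1.png',im)
P=[(0,.064,.109),(0,.092,.109),(0,.036,.109),(0,0,.024),(-.168,0,.032),(-.168,.07,.032),(-.168,-.07,.032)]
print(proj('wrist',np.array([world(p) for p in P]),ci).round())
rows([([-.1,.064,.12],40,0),([-.06,.064,.065],40,0),([.012,.064,.06],40,0)])
E
```

```text
[[ 320.  153.]
 [ 349.  153.]
 [ 291.  153.]
 [ 260.   88.]
 [ 217. -111.]
 [ 330. -113.]
 [ 105. -109.]]
at dock [-0.1     0.0627  0.251 ] F [-0.2  0.4  0.4] j [-1.2   0.03  0.65  2.37  1.48  0.34 -0.29] t 1.65 g 0.0
[0.093, 0.001, -0.093, -0.018, -1.005, 0.018]
[0.16, 0.001, -0.103, -0.018, -1.005, 0.018]
[0.214, 0.002, -0.056, -0.018, -1.005, 0.018]
```

View pics/w1.png

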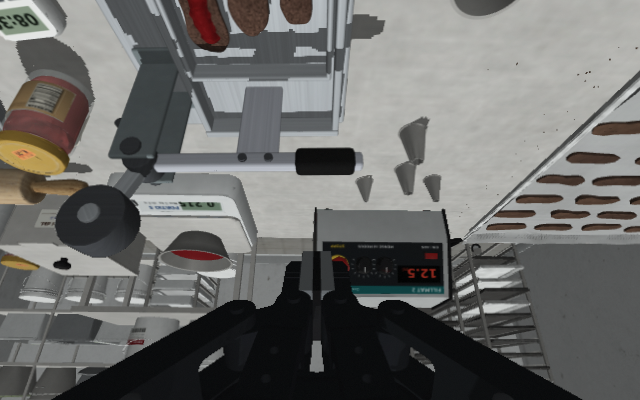

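The wrist view (upside down) shows the sleeve at (325,162) with its underside at about (325,150). My model projects it to (320,153), so the dock pose agrees. Next I go under the sleeve.

Request:
carry_out(targets=[0,0.047,0.001,-0.047,0,-0.5,0,0,0.093,0.001,-0.093,0,-1,0,0,0.093,0.001,-0.093,0,-1,0,0,0.127,0.001,-0.098,0,-1,0,0,0.16,0.001,-0.103,0,-1,0,0,0.16,0.001,-0.103,0,-1,0,0,0.16,0.001,-0.103,0,-1,0,0,0.16,0.001,-0.103,0,-1,0])

```text
clock: 2.65
tcp_pos: [0.5989, 0.1498, 0.0661]
orientation: [-0.012, 0.698, 0.033]
contact_force: [-0.1, -0.2, 0.2]
grip_width: 0.0008
```

```bash
python3 - <<'E'
from h import *
L=[([.014,.064,.06],40,0)]
b=lambda q:(.014,-.106+.17*np.cos(q)+.011*np.sin(q),.12+.17*np.sin(q)-.011*np.cos(q)-.02)
L+=[(b(q),40,0) for q in(0,.2,.4,.6,.75,.9,1.05,1.15)]
rows(L)
E
```

```text
at dock [-0.0601  0.0647  0.0661] F [-0.1 -0.2  0.2] j [-0.34  0.58 -0.25  2.39  2.45  0.8  -1.28] t 2.65 g 0.001
[0.061, -0.001, 0.043, -0.008, 0.004, 0.004]
[0.042, -0.001, 0.065, -0.008, 0.004, 0.004]
[0.02, -0.002, 0.091, -0.008, 0.004, 0.004]
[-0.001, -0.01, 0.117, -0.008, 0.004, 0.004]
[-0.021, -0.024, 0.14, -0.008, 0.004, 0.004]
[-0.034, -0.039, 0.156, -0.008, 0.004, 0.004]
[-0.046, -0.056, 0.17, -0.008, 0.004, 0.004]
[-0.056, -0.076, 0.182, -0.008, 0.004, 0.004]
[-0.062, -0.091, 0.189, -0.008, 0.004, 0.004]
```

Request:
carry_out(targets=[0,0.03,-0.001,0.021,0,0,0,0,0.061,-0.001,0.043,0,0,0,0,0.061,-0.001,0.043,0,0,0,0,0.042,-0.001,0.065,0,0,0,0,0.031,-0.001,0.078,0,0,0,0,0.02,-0.002,0.091,0,0,0,0,0.02,-0.002,0.091,0,0,0])

```text
clock: 3.52
tcp_pos: [0.6718, 0.1514, 0.1259]
orientation: [-0.011, 0.695, 0.035]
contact_force: [-1.3, 0.1, -1.1]
grip_width: -0.0002
```

```bash
python3 - <<'E'
from h import *
cv2.imwrite('pics/w2.png',np.hstack([cv2.resize(r.grab_frame('wrist'),(400,250)),cv2.resize(r.grab_frame('scene')[150:275,220:420],(400,250))]))
b=lambda q:(.014,-.106+.17*np.cos(q)+.011*np.sin(q),.12+.17*np.sin(q)-.011*np.cos(q)-.02)
rows([(b(q),40,0) for q in(.3,.4,.5,.6,.7,.8,.9,1.0,1.1)])
E
```

```text
at dock [0.0127 0.0635 0.1238] F [-1.   0.7 -1.4] j [-0.33  0.49 -0.16  2.24  2.37  0.56 -1.12] t 3.625 g 0.0
[-0.009, -0.004, 0.013, 0.0, 0.01, -0.015]
[-0.02, -0.009, 0.026, 0.0, 0.01, -0.015]
[-0.03, -0.015, 0.038, 0.0, 0.01, -0.015]
[-0.04, -0.023, 0.049, 0.0, 0.01, -0.015]
[-0.049, -0.032, 0.06, 0.0, 0.01, -0.015]
[-0.057, -0.043, 0.07, 0.0, 0.01, -0.015]
[-0.065, -0.055, 0.079, 0.0, 0.01, -0.015]
[-0.072, -0.068, 0.088, 0.0, 0.01, -0.015]
[-0.078, -0.083, 0.095, 0.0, 0.01, -0.015]
```

View pics/w2.png

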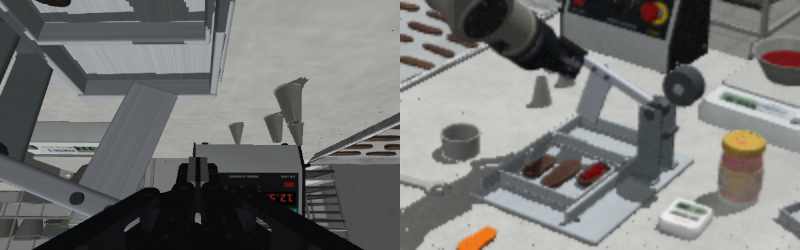

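The barrier is up by about 0.35 rad. The scene crop shows the finger under the sleeve at (580,75), with forces of about 1.5 N. I continue along the arc.

Request:
carry_out(targets=[0,-0.009,-0.004,0.013,0,0,0,0,-0.02,-0.009,0.026,0,0,0,0,-0.03,-0.015,0.038,0,0,0,0,-0.04,-0.023,0.049,0,0,0,0,-0.049,-0.032,0.06,0,0,0,0,-0.057,-0.043,0.07,0,0,0,0,-0.065,-0.055,0.079,0,0,0,0,-0.072,-0.068,0.088,0,0,0,0,-0.078,-0.083,0.095,0,0,0,0,-0.078,-0.083,0.095,0,0,0,0,-0.078,-0.083,0.095,0,0,0,0,-0.078,-0.083,0.095,0,0,0])

```text
clock: 5.12
tcp_pos: [0.6767, 0.0687, 0.2473]
orientation: [-0.012, 0.696, 0.035]
contact_force: [4.6, -0.6, 1.3]
grip_width: -0.0001
```

```bash
python3 - <<'E'
from h import *
cv2.imwrite('pics/s3.png',np.hstack([cv2.resize(r.grab_frame('top')[120:280,220:400],(400,356)),cv2.resize(r.grab_frame('scene')[130:290,220:400],(400,356))]))
rows([([-.12,.03,.27],40,0),([-.26,0,.22],60,0),([-.24,0,.12],70,0),([-.215,0,.03],70,0)])
E
```

```text
at dock [ 0.0148 -0.019   0.2472] F [ 5.3 -0.8  1.4] j [-0.3   0.22  0.01  2.21  2.25  0.24 -0.86] t 5.225 g 0.0
[-0.118, 0.049, -0.069, 0.005, 0.027, -0.018]
[-0.193, 0.019, -0.197, 0.008, 4.027, -0.017]
[-0.114, 0.019, -0.261, 0.009, 6.027, -0.016]
[-0.037, 0.019, -0.314, 0.009, 6.027, -0.016]
```

View pics/s3.png

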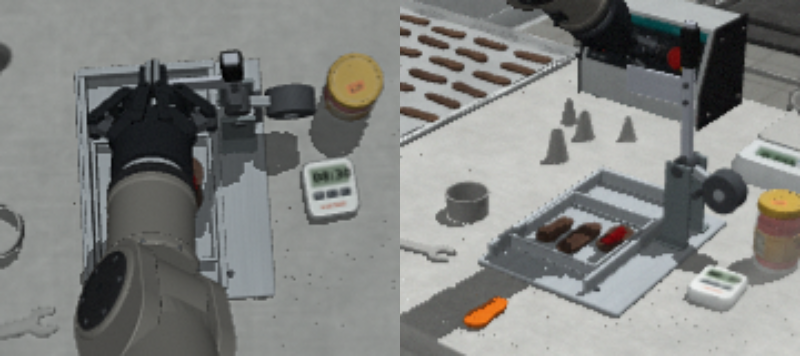

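The barrier stands raised on its stop, with the sleeve at (690,40) and the disc at (720,190) in the scene half. Biscuits and neighbours look undisturbed. Next I retreat and go behind the tray with the tool vertical.

```bash
python3 - <<'E'
from h import *
rows([([-.1,0,.27],45,0),([-.24,0,.25],90,0),([-.225,0,.1],90,0)])
E
```

```text
at dock [ 0.0148 -0.019   0.2472] F [ 5.3 -0.8  1.4] j [-0.3   0.22  0.01  2.21  2.25  0.24 -0.86] t 5.225 g 0.0
[-0.103, 0.019, -0.056, 0.006, 1.027, -0.017]
[-0.197, 0.019, -0.161, 0.012, 10.027, -0.014]
[-0.09, 0.019, -0.267, 0.012, 10.027, -0.014]
```

Request:
carry_out(targets=[0,-0.05,0.01,-0.028,0,0.5,0,0,-0.103,0.019,-0.056,0,1,0,0,-0.135,0.019,-0.09,0,3,0,0,-0.165,0.019,-0.125,0,5,0,0,-0.18,0.019,-0.145,0,7,0,0,-0.197,0.019,-0.161,0,9,0,0,-0.197,0.019,-0.161,0,10.03,0,0,-0.197,0.019,-0.161,0,10.03,0,0,-0.197,0.019,-0.161,0,10.03,0,0,-0.197,0.019,-0.161,0,10.03,0,0,-0.197,0.019,-0.161,0,10.03,0,0,-0.197,0.019,-0.161,0,10.03,0])

```text
clock: 6.72
tcp_pos: [0.4206, 0.0785, 0.2494]
orientation: [-0.029, 1.571, 0.029]
contact_force: [-0.4, -0.1, 0.8]
grip_width: -0.0002
```

```bash
python3 - <<'E'
from h import *
ci=r.camera_info('wrist');im=r.grab_frame('wrist');cv2.imwrite('pics/w4.png',im)
P=[(-.168,0,.032),(-.168,.07,.032),(-.168,-.07,.032),(-.215,0,.008),(0,-.106,.129)]
print(proj('wrist',np.array([world(p) for p in P]),ci).round())
rows([([-.22,0,.1],90,0),([-.215,0,.018],90,0)])
E
```

```text
[[316. 234.]
 [375. 234.]
 [257. 234.]
 [316. 190.]
 [216. 416.]]
at dock [-0.2406 -0.0004  0.2496] F [-0.3 -0.5 -0.2] j [-0.57  0.03  0.25  2.1  -0.01  1.01  1.29] t 6.775 g -0.001
[0.15, 0.0, 0.021, 0.024, -0.001, -0.006]
[0.232, 0.0, 0.026, 0.024, -0.001, -0.006]
```

View pics/w4.png

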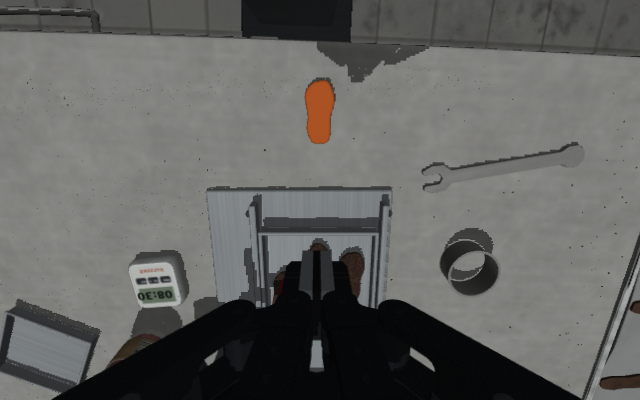

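The wrist view shows the tray's rear rim along row 234, columns 262 to 378, as predicted. Now I descend behind it.

Request:
carry_out(targets=[0,0.05,0,0.012,0,0,0,0,0.1,0,0.02,0,0,0,0,0.15,0,0.022,0,0,0,0,0.19,0,0.023,0,0,0,0,0.23,0,0.023,0,0,0,0,0.23,0,0.023,0,0,0,0,0.23,0,0.023,0,0,0])

```text
clock: 7.65
tcp_pos: [0.4441, 0.0797, 0.0208]
orientation: [-0.028, 1.569, 0.03]
contact_force: [0.5, -0.8, 0.5]
grip_width: 0.0003
```

```bash
python3 - <<'E'
from h import *
rows([([-.18,0,.019],90,0),([-.1,0,.019],90,0)])
E
```

```text
at dock [-2.172e-01 -1.000e-04  2.080e-02] F [ 0.5 -0.8  0.5] j [-0.47  0.47  0.18  2.24 -0.19  0.45  1.48] t 7.65 g 0.0
[0.002, 0.0, 0.037, 0.023, 0.014, -0.011]
[0.002, -0.0, 0.117, 0.023, 0.014, -0.011]
```

Contact is expected at about 0.037 of travel and home at about 0.117. I push slowly to 0.10 first.

Request:
carry_out(targets=[0,0.001,0,0.015,0,0,0,0,0.001,0,0.028,0,0,0,0,0.001,0,0.034,0,0,0,0,0.001,0,0.039,0,0,0,0,0.001,0,0.044,0,0,0,0,0.001,0,0.05,0,0,0,0,0.001,0,0.056,0,0,0,0,0.001,0,0.062,0,0,0,0,0.001,0,0.068,0,0,0,0,0.001,0,0.074,0,0,0,0,0.001,0,0.08,0,0,0,0,0.001,0,0.086,0,0,0])

```text
clock: 9.15
tcp_pos: [0.5305, 0.0829, 0.0199]
orientation: [-0.028, 1.569, 0.03]
contact_force: [-1.8, 0.5, -1.2]
grip_width: 0.0
```

Request:
carry_out(targets=[0,0,0,0.005,0,0,0,0,0,0,0.01,0,0,0,0,0,0,0.014,0,0,0,0,0,0,0.018,0,0,0,0,0,0,0.021,0,0,0])

```text
clock: 9.78
tcp_pos: [0.5517, 0.0837, 0.0199]
orientation: [-0.028, 1.569, 0.03]
contact_force: [-2.7, 0.5, -0.8]
grip_width: -0.0003
```

Request:
carry_out(targets=[0,0,0,0.003,0,0,0,0,0,0,0.006,0,0,0,0,0,0,0.008,0,0,0])

```text
clock: 10.15
tcp_pos: [0.56, 0.084, 0.0199]
orientation: [-0.028, 1.569, 0.03]
contact_force: [-2.8, 0.4, 0.5]
grip_width: -0.0
```

Request:
carry_out(targets=[0,0,0,0.002,0,0,0,0,0,0,0.003,0,0,0])

```text
clock: 10.4
tcp_pos: [0.5617, 0.084, 0.0198]
orientation: [-0.028, 1.572, 0.03]
contact_force: [-8.0, 0.1, 5.6]
grip_width: 0.0
```

Request:
carry_out(targets=[0,0,0,0.002,0,0,0,0,0,0,0.003,0,0,0])

```text
clock: 10.65
tcp_pos: [0.5617, 0.084, 0.0195]
orientation: [-0.029, 1.578, 0.03]
contact_force: [-11.6, -0.1, 8.3]
grip_width: -0.0004
```

The tool stopped at world x 0.5617 with the force rising, which matches the home position predicted at dock x about -0.099. I back off straight and lift clear.

Request:
carry_out(targets=[0,0,0,-0.01,0,0,0,0,0,0,-0.03,0,0,0,0,-0.02,0,-0.07,0,0,0,0,-0.08,0,-0.1,0,0,0,0,-0.14,0,-0.12,0,0,0,0,-0.2,0,-0.13,0,0,0,0,-0.24,0.05,-0.13,0,0,0,0,-0.24,0.11,-0.13,0,0,0,0,-0.24,0.17,-0.13,0,0,0,0,-0.24,0.22,-0.13,0,0,0,0,-0.24,0.22,-0.13,0,0,0,0,-0.24,0.22,-0.13,0,0,0])

```text
clock: 12.15
tcp_pos: [0.4259, 0.2983, 0.2607]
orientation: [-0.028, 1.577, 0.029]
contact_force: [0.8, -0.3, 1.0]
grip_width: -0.0
```

```bash
python3 - <<'E'
from h import *
t=r.grab_frame('top');s=r.grab_frame('scene');cv2.imwrite('pics/top5.png',t)
print(proj('top',np.array([world(p) for p in [(-.088,.07,.032),(-.088,-.07,.032),(.062,0,.032)]])).round(1))
cv2.imwrite('pics/f5.png',np.hstack([cv2.resize(t[140:265,235:395],(400,312),interpolation=cv2.INTER_CUBIC),cv2.resize(s[150:275,220:380],(400,312),interpolation=cv2.INTER_CUBIC)]))
# neighbours: change against the first picture
a=cv2.imread('pics/top0.png')
for n,(y0,y1,x0,x1) in dict(timer=(185,222,352,386),jar=(140,192,362,396),ring=(206,242,202,235),nozzle=(135,158,205,228)).items():
    print(n,(cv2.absdiff(a,t)[y0:y1,x0:x1].max(2)>40).sum())
rows([])
E
```

```text
[[262.2 209.2]
 [315.1 205.9]
 [285.7 152.1]]
timer 7
jar 0
ring 0
nozzle 0
at dock [-0.2277  0.2181  0.2608] F [ 0.1 -0.5  0. ] j [-0.84  0.19  0.13  1.89 -0.03  1.06  0.91] t 12.25 g -0.0
```

View pics/f5.png

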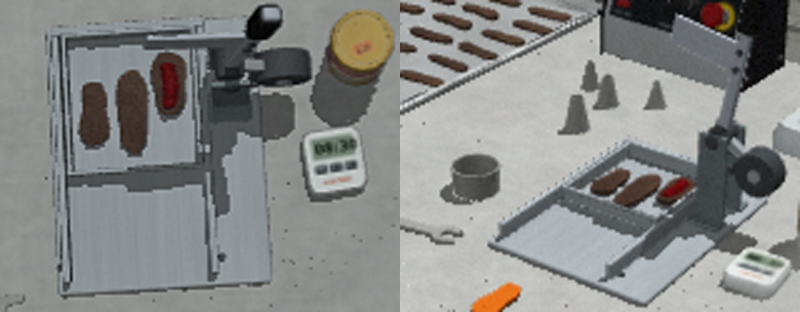

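The tray is home: the rear rim in the crop runs from (68,175) to (205,164), against a predicted (68,173) to (200,165). The three biscuits are in it, the barrier is up, and the neighbours are unchanged.

```bash
python3 -c "
from bench import r
print(r.hand_in())"
```

```text
the job is handed in; nothing more can be done
None
```

I raised the barrier by pushing up under its sleeve with shut fingers; it fell on to its upper stop and stayed there. Then I pushed the tray about 80 mm along the lane, under the raised barrier, until it stopped against the end stop. I backed the arm clear and handed in at about 12.3 s.

**Last checks:**
- **Tray:** it stopped within about 1 mm of the predicted home position, with the push force rising from about 3 N to about 14 N. The final top picture shows the rear rim where it should be, within about a pixel or two.
- **Biscuits and barrier:** all three biscuits are in the tray, and the barrier is upright with nothing touching it.
- **Other things:** the jar, ring cutter and nozzle show no change from the first picture. The timer area shows 7 changed pixels, which I take to be shading rather than movement.
- **Unexplained reading:** the force sensor showed about 5 N just after the barrier went over, though no contact could be seen. It had gone by the end of the next move.

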